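# Ready the bench knife honer: feed lever, then gap screw

## Task

Get the knife honer on the bench ready for the next knife: swing its sprung feed lever all the way to the stop and let it spring back home by itself, then turn the gap thumbscrew clockwise until it seats and back it off a quarter turn from there. Finish while still gripping the thumbscrew at that setting, without letting go, and leave the knife, the fish scaler and the dish where they lie.

Things in the scene. Friction and masses are not known exactly. Their poses are not given: they have to be found in the camera images.
- honer: Bench knife honer, fixed: white box, 120 mm deep (x), 270 mm wide (y), steel top plate 95 mm above the bench; origin at the centre of its underside, z up, blue stripe on its front (-x). On top: red thumbscrew (axis at x 0, y +75 mm), two white hone wheels 14 mm proud of the plate (y -9 to -35 mm), feed lever (pivot at x 0, y -85 mm). Its yaw varies by 0.35 rad either way.
- screw_grip (a point): Centre of the thumbscrew's red bar, on its vertical axis, 128 mm above the bench. Bar 50 mm long (point x), 12 mm thick (point y: pinch here from above), 28 mm tall; its underside is 19 mm above the plate. Below: a 12 mm stem, a 24 mm collar up to 7 mm above the plate, a black disc 42 mm wide, 3 mm high. White mark on top at its +x end. It does not rise or sink as it turns.
- gap_screw (a joint): Turn of the thumbscrew in rad: 0 seated, growing as it is backed off (anticlockwise seen from above); clockwise seats it. Starts 0.8 to 2.0 open. When seated, the bar (point x) points along the honer's +x. Light even drag of 0.06 N m; it stays where it is left and stops dead at the seat; turns up to 4.0 open.
- lever_tab (a point): Centre of the top of the feed lever's blue upright thumb post, 150 mm above the bench. The post is 16 mm in diameter, stands 75 mm from the pivot and rises 37 mm clear of the flat steel lever arm (18 mm wide, its top 113 mm above the bench). The point's x axis points from the post to the pivot.
- lever_pivot (a point): Pivot of the feed lever, on its vertical axis, 101 mm above the bench; axes as the honer's.
- feed_lever (a joint): Swing of the feed lever in rad: 0 at home, where the arm points from the pivot to the honer's front (-x); 1.2 at its stop. It grows anticlockwise seen from above: the post goes from the -x side towards the honer's -y end. A spring pulls it home, 1 N at the post at home, 3 N at the stop; let go, it is home in about 1 s.
- knife: Loose fillet knife, black handle 120 mm, steel blade 148 mm, lying flat, at most 18 mm high; origin under the joint of handle and blade, blade to +x. To be left alone.
- scaler: Loose fish scaler, orange handle 110 mm, steel head 60 by 40 mm, lying flat, at most 20 mm high; origin under the front end of the handle, head to +x. To be left alone.
- dish: Loose steel dish, 90 mm across the rim, 32 mm high; origin under its centre. To be left alone.

How it is judged:
By the outcome, as a careful person would: the job done as asked, in the order asked, and still so for the second after the job is handed in, while the arm keeps its last pose, push and grip.
It also fails if it takes over 64 s, if anything falls off the work surface, if the arm or the gripper's body presses on something with over 40 N, if the wrist force passes 120 N, or if a joint passes its speed limit or range.

## Robot

A 6-joint arm with a two-finger parallel gripper is mounted at the origin on the work surface. World frame = base frame: x ahead of the robot, y to its left, z up, the work surface at z = 0. Lengths are in m, angles in rad, forces in N, time in s.
With the tool pointing down it reaches from about 0.375 to 0.975 m from the base axis. Payload 3.8 kg.
Tool frame: the origin (TCP) lies between the finger pads; the fingertips stand 22 mm ahead of it and the grasp point (between the pads) lies 3 mm ahead of it (env.nose_length is the z of the fingertips in the tool frame, in m); z points along the fingers, y is the direction in which the jaws open and shut (so a half turn about z gives the same grasp; the last joint's range is limited). The gripper opens to 88 mm and grips with 3 to 60 N. Pads are 18 mm wide; open, the fingers measure 123 mm over their backs; the gripper's body (75 mm by 187 mm) begins 45 mm behind the grasp point.
Start: joints at [-1.352, 0.264, 1.604, -0, 1.274, -0.037], TCP at [0.171, -0.653, 0.261] pointing down, gripper open.
Joint ranges: [-2.63, 2.63], [-0.94, 2.18], [0.31, 2.57], [-1.31, 4.45], [0, 2.66], [-2.55, 2.55]. Speed limits (rad/s): [2.57, 2.57, 3.14, 3.14, 3.14, 3.14].

## Interface

Orientations are given as a 3x3 rotation matrix whose columns are the frame's x, y, z axes.
In Python, from cell import env gives the robot as it stands.
- The arm moves only by the tool step_arm, never from a script. Its argument "moves" is a list of rows, each a list of 5 numbers: the opening, from -1 (shut) to 1 (fully open), then the shift along the tool's x, y, z in mm, then the turn about the tool's z in degrees. A call has 1 to 5 rows; each row is the pose to reach, as a shift and turn from the pose commanded when the call began, along the tool's axes at that moment; what a row does not reach only later rows make up. A row lasts 1/10 s, in which the tool goes at most 50 mm and 8.59 degrees, less where a joint would pass 70% of its speed; a pose out of reach is approached as far as the arm can. A call with a gripper value outside its range is refused whole. The fingers move at their own pace and stop on an object; "grip_force" is the grip in N (left out, the last holds). Time passes only in rows, so rows that repeat a pose let the fingers close. It gives the time, the measured TCP pose, the force and the opening at its end, in the units of the state.
- env.sense(): the state, without advancing time (a new reading comes with each control period).
- env.grab_frame(name): name is "side" or "top" or "wrist"; returns the picture (384x512x3 uint8, red, green, blue); there is no depth.
- env.get_calibration(name): a dict with "fx", "fy", "cx", "cy" (pixels), "k1" (the pictures are not rectified: a ray, as slopes to the right and down, at radius r is drawn at 1 + k1 r^2 times it, then the intrinsics apply), "R" (3x3) and "t" (3): a world point X has camera coordinates R X + t. Camera axes: x right, y down, z forward; pixel columns grow to the right and rows downward; lengths in m; the calibration is good to about 2 mm. A picture is of the moment at which its call begins: read the wrist's pose just before it. get_calibration takes no time and is no camera call; for the wrist camera it gives the pose at the moment of the call.
- env.finish_job(): hands the job in, once; it reports no verdict.
The state is a dict: "t": time; "joint_pos": joint angles; "joint_velocities": joint speeds; "joint_efforts": joint torques, N m; "tcp_pos": TCP position; "tcp_rot": TCP orientation; "wrist_force": force on the tool from outside, world axes, zero at the start; "torque": the same for the moment, N m; "opening": opening from 0.0 (shut) to 1.0 (fully open).
Only numpy, scipy, OpenCV 4.12 (cv2) and the standard library are available. Lean on these libraries where they do the work, as an engineer would, in place of code of your own. Each camera call takes 0.05 s, during which the arm holds its last target.

## Working session

There is one attempt and no reset: what is moved stays moved. The work goes in short steps, Python scripts to look and compute and a tool call to move; the robot and the scene stay as the last step left them, time stands still between calls to the robot, and variables do not carry over. Pictures are saved under pics/ and viewed, and the job is handed in when it is done.

Besides the shell and the picture viewer there is one more tool, called after "Request:" in YAML: its name, and indented under it one key for each argument. step_arm: Moves the arm, as the interface text tells. Its arguments: {"type":"object","properties":{"moves":{"type":"array"},"grip_force":{"type":"number"}},"required":["moves"]}

```bash
mkdir -p pics; ls; python3 - <<'E'
from cell import env
import cv2
s=env.sense()
print(s['t'],s['tcp_pos'],s['tcp_rot'],s['opening'],env.nose_length)
for n in ['top','side']:
    c=env.get_calibration(n);print(n,c)
    cv2.imwrite(f'pics/{n}0.png',env.grab_frame(n)[:,:,::-1])
E
```

```text
pics
0.0 [ 0.17064457 -0.65241389  0.25940727] [[ 9.67471150e-01  2.52980912e-01 -4.82588707e-04]
 [ 2.52981360e-01 -9.67468750e-01  2.15614135e-03]
 [ 7.85731133e-05 -2.20809050e-03 -9.99997559e-01]] 1.0017990087374573 0.022
top {'fx': 388.479302862969, 'fy': 388.479302862969, 'cx': 253.76651881866482, 'cy': 198.11744613021062, 'k1': -0.0130463077185934, 'R': array([[-0.01821002, -0.9998279 , -0.00354373],
       [-0.99514854,  0.0184673 , -0.0966351 ],
       [ 0.09668392,  0.00176681, -0.99531357]]), 't': array([0.0269567 , 0.61406381, 1.25136865])}
side {'fx': 390.92039290854683, 'fy': 390.92039290854683, 'cx': 257.45348593911, 'cy': 196.92586853238888, 'k1': -0.06594875926585445, 'R': array([[-0.9350365 , -0.35434303,  0.01215582],
       [-0.25522914,  0.64890641, -0.71678348],
       [ 0.24609925, -0.67332123, -0.69718984]]), 't': array([0.58155392, 0.22683657, 1.00327836])}
```

View pics/top0.png

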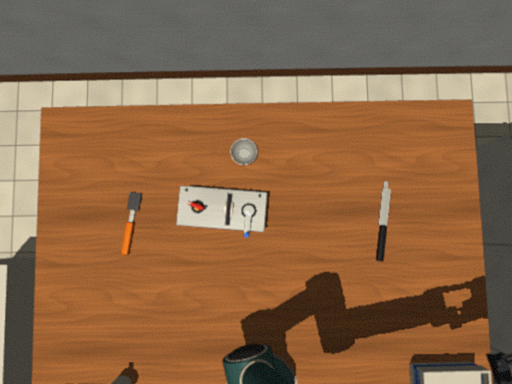

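View pics/side0.png

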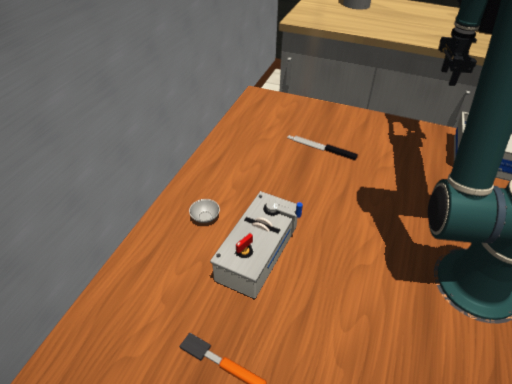

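```bash
cat > h.py <<'E'
import numpy as np, cv2
def ray(c,uv):
    uv=np.atleast_2d(np.asarray(uv,float))
    q=np.c_[(uv[:,0]-c['cx'])/c['fx'],(uv[:,1]-c['cy'])/c['fy']]
    p=q.copy()
    for _ in range(20): p=q/(1+c['k1']*(p**2).sum(1,keepdims=True))
    d=np.c_[p,np.ones(len(p))]@c['R']
    o=-c['R'].T@c['t']
    return o,d
def onz(c,uv,z):
    o,d=ray(c,uv); s=(z-o[2])/d[:,2]
    return o+d*s[:,None]
def proj(c,X):
    X=np.atleast_2d(X)@c['R'].T+c['t']; p=X[:,:2]/X[:,2:]
    p=p*(1+c['k1']*(p**2).sum(1,keepdims=True))
    return p*[c['fx'],c['fy']]+[c['cx'],c['cy']]
def masks(im):
    h=cv2.cvtColor(im,cv2.COLOR_RGB2HSV); H,S,V=h[...,0],h[...,1],h[...,2]
    return dict(red=((H<6)|(H>174))&(S>170)&(V>90), blue=(H>100)&(H<130)&(S>140)&(V>60), white=(S<50)&(V>130))
E
python3 - <<'E'
from cell import env
from h import *
for n in ['top','side']:
    c=env.get_calibration(n); im=cv2.imread(f'pics/{n}0.png')[:,:,::-1].copy()
    x0,y0,x1,y1=(165,175,280,245) if n=='top' else (200,180,310,305)
    m=masks(im)
    for k,z in (('red',.135),('blue',.14)):
        a=np.argwhere(m[k][y0:y1,x0:x1])[:,::-1]+[x0,y0]
        print(n,k,len(a),a.mean(0),a.min(0),a.max(0),onz(c,a.mean(0),z))
    if n=='top':
        w=np.zeros(im.shape[:2],np.uint8); w[y0:y1,x0:x1]=m['white'][y0:y1,x0:x1]
        w=cv2.morphologyEx(w,cv2.MORPH_CLOSE,np.ones((9,9)))
        w=cv2.morphologyEx(w,cv2.MORPH_OPEN,np.ones((11,11)))
        cs,_=cv2.findContours(w,0,1); k=max(cs,key=cv2.contourArea)
        P=onz(c,k[:,0,:],.095)[:,:2]
        r=cv2.minAreaRect((P*1000).astype(np.float32)); print(r)
    cv2.imwrite(f'pics/{n}z.png',cv2.resize(im[y0:y1,x0:x1,::-1],None,fx=5 if n=='top' else 4,fy=5 if n=='top' else 4,interpolation=cv2.INTER_CUBIC))
E
```

```text
top red 50 [197.04 205.64] [191 202] [203 209] [[0.58457643 0.18732207 0.135     ]]
top blue 11 [246.45454545 234.18181818] [245 233] [248 236] [[0.49596116 0.03927286 0.14      ]]
((578.3269653320312, 116.89276123046875), (273.7382507324219, 123.88165283203125), 84.3271255493164)
side red 136 [244.35294118 242.46323529] [236 234] [251 251] [[0.58306966 0.19450413 0.135     ]]
side blue 59 [298.54237288 209.15254237] [296 203] [301 216] [[0.49386411 0.04733689 0.14      ]]
```

View pics/topz.png

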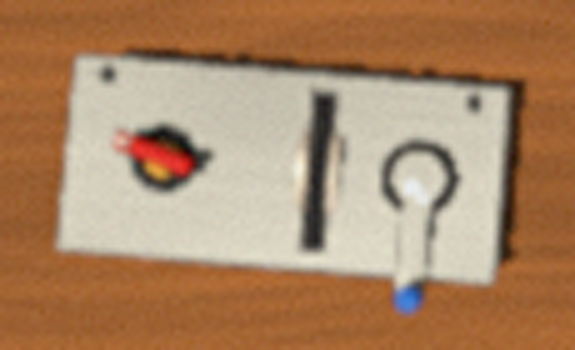

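View pics/sidez.png

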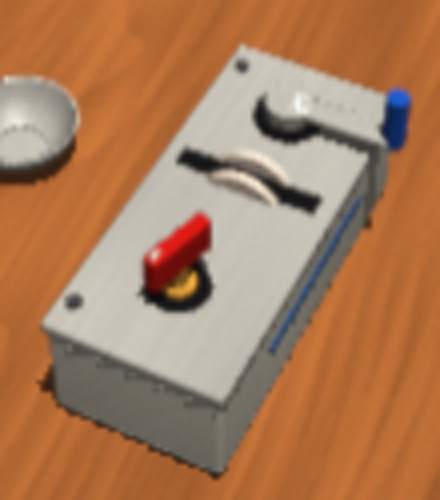

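Request:
step_arm:
  moves:
    - [-1,33,-37,-4,2]
    - [-1,66,-74,-8,4]
    - [-1,99,-111,-12,6]
    - [-1,132,-148,-16,8]
    - [-1,165,-185,-20,10]
  grip_force: 20

```text
t: 0.6
tcp_pos: [0.2839, -0.4302, 0.2803]
tcp_rot: [[0.997, 0.079, -0.0], [0.079, -0.997, 0.001], [-0.0, -0.001, -1.0]]
wrist_force: [1.0, -0.2, 0.9]
opening: 0.571
```

Request:
step_arm:
  moves:
    - [-1,25,-42,-5,2]
    - [-1,50,-84,-10,4]
    - [-1,75,-126,-15,6]
    - [-1,100,-168,-20,8]
    - [-1,125,-210,-25,10]

```text
t: 1.1
tcp_pos: [0.3913, -0.2108, 0.3057]
tcp_rot: [[0.995, -0.095, 0.0], [-0.095, -0.995, 0.0], [0.0, -0.0, -1.0]]
wrist_force: [0.5, -1.3, -0.5]
opening: 0.115
```

Request:
step_arm:
  moves:
    - [-1,25,-42,-5,0]
    - [-1,50,-84,-10,0]
    - [-1,75,-126,-15,0]
    - [-1,100,-168,-20,0]
    - [-1,125,-210,-25,0]

```text
t: 1.6
tcp_pos: [0.5357, -0.0134, 0.3306]
tcp_rot: [[0.996, -0.093, -0.0], [-0.093, -0.996, -0.0], [-0.0, 0.0, -1.0]]
wrist_force: [1.0, -0.7, 0.2]
opening: 0.007
```

Request:
step_arm:
  moves:
    - [-1,-20,-45,0,0]
    - [-1,-30,-80,0,0]
    - [-1,-30,-80,0,0]
    - [-1,-30,-80,0,0]

```text
t: 2.0
tcp_pos: [0.5124, 0.0675, 0.3303]
tcp_rot: [[0.996, -0.091, -0.001], [-0.091, -0.996, -0.001], [-0.001, 0.001, -1.0]]
wrist_force: [-0.1, -1.1, 0.7]
opening: 0.007
```

```bash
python3 - <<'E'
from cell import env
import cv2,pickle
c=env.get_calibration('wrist');im=env.grab_frame('wrist')
pickle.dump((c,im),open('w1.pkl','wb'))
print(env.sense()['t'],env.sense()['tcp_pos'],c)
cv2.imwrite('pics/w1.png',im[:,:,::-1])
E
```

```text
2.05 [0.51260515 0.0667098  0.33037246] {'fx': 308.23071927391385, 'fy': 308.23071927391385, 'cx': 258.22528232264756, 'cy': 192.854692309929, 'k1': -0.04683200403772889, 'R': array([[-0.09132277, -0.99582065,  0.00117433],
       [-0.96017128,  0.08836609,  0.26507084],
       [-0.26406679,  0.02307945, -0.96422822]]), 't': array([0.11236999, 0.43036433, 0.58997771])}
```

View pics/w1.png

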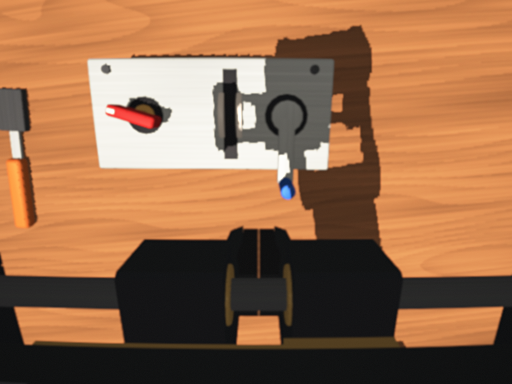

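```bash
python3 - <<'E'
import pickle
from h import *
c,im=pickle.load(open('w1.pkl','rb'))
# plate: edges by minAreaRect on non-wood pixels (low saturation) in the region
hsv=cv2.cvtColor(im,cv2.COLOR_RGB2HSV)
w=((hsv[...,1]<70)).astype(np.uint8); w[:45]=0; w[175:]=0; w[:,:70]=0; w[:,345:]=0
w=cv2.morphologyEx(w,cv2.MORPH_CLOSE,np.ones((15,15)))
w=cv2.morphologyEx(w,cv2.MORPH_OPEN,np.ones((25,25)))
k=max(cv2.findContours(w,0,1)[0],key=cv2.contourArea)
a=cv2.approxPolyDP(k,6,True)[:,0];print(a.tolist());
P=onz(c,a,.095);print(P)
print(cv2.minAreaRect((onz(c,k[:,0],.095)[:,:2]*1000).astype(np.float32)))
m=masks(im)
b=np.argwhere(m['blue'][170:205,270:305])[:,::-1]+[270,170]
print('blue',b.min(0),b.max(0),b.mean(0))
r=np.argwhere(m['red'][80:140,90:180])[:,::-1]+[90,80]
print('red',r.min(0),r.max(0),r.mean(0))
cv2.imwrite('pics/w1z.png',cv2.resize(im[90:140,90:180,::-1],None,fx=8,fy=8,interpolation=cv2.INTER_NEAREST))
cv2.imwrite('pics/w1y.png',cv2.resize(im[90:205,250:340,::-1],None,fx=5,fy=5,interpolation=cv2.INTER_NEAREST))
E
```

```text
[[90, 59], [101, 167], [327, 168], [332, 59]]
[[ 0.65042093  0.2398098   0.095     ]
 [ 0.52999694  0.25336682  0.095     ]
 [ 0.50377372 -0.01524479  0.095     ]
 [ 0.62447249 -0.02528029  0.095     ]]
((577.1780395507812, 114.14254760742188), (272.41400146484375, 123.84664916992188), 84.30020904541016)
blue [280 178] [293 197] [286.53333333 187.99487179]
red [108 105] [155 128] [133.92278719 116.59510358]
```

View pics/w1z.png

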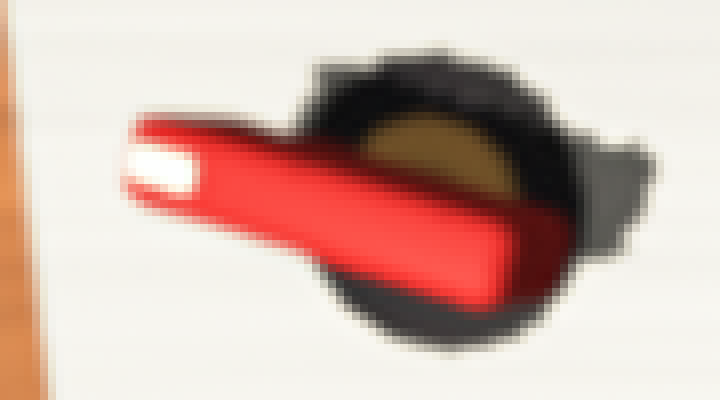

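View pics/w1y.png

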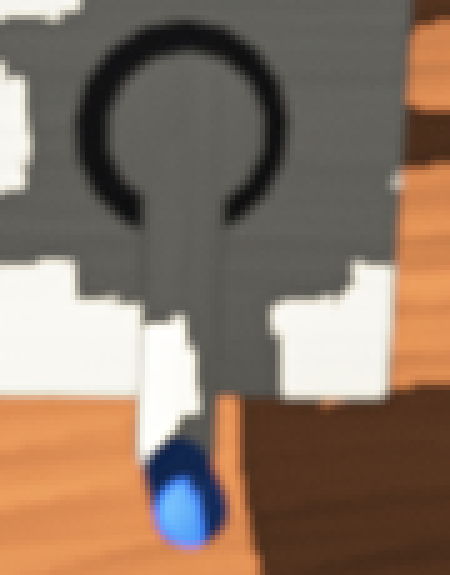

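```bash
python3 - <<'E'
import pickle
from h import *
c,im=pickle.load(open('w1.pkl','rb'))
e=onz(c,[[105.8,109.6],[152,122.5]],.142);print('bar ends',e,e.mean(0),np.linalg.norm(e[0]-e[1]))
d=e[0]-e[1];a=np.arctan2(d[1],d[0]);print('ang',a,np.degrees(a))
print('disc',onz(c,[[90+445/8,90+200/8]],.098),'post',onz(c,[[287,192]],.150))
print('pivot disc',onz(c,[[250+182/5,90+125/5]],.100))
yaw=np.radians(-5.7);R=np.array([[np.cos(yaw),-np.sin(yaw)],[np.sin(yaw),np.cos(yaw)]])
C=np.array([.5772,.1145])
for n,p in dict(screw=(0,.075),piv=(0,-.085),post=(-.075,-.085)).items(): print(n,C+R@p)
p=np.array(C+R@np.array([0,-.085]))
# tool poses for push at lever angle th: contact offset 8+17.5 behind
for th in np.radians([-20,-10,0,10,20,30,40,50,60,68.75]):
    u=R@np.array([-np.cos(th),-np.sin(th)]);t=np.array([-u[1],u[0]])
    q=p+.075*u-.0255*t; print(round(np.degrees(th),1),q.round(4),'tooly ang',round(np.degrees(np.arctan2(t[1],t[0])),1))
E
```

```text
bar ends [[0.59289524 0.210618   0.142     ]
 [0.57581077 0.16656971 0.142     ]] [0.584353   0.18859386 0.142     ] 0.04724542753712512
ang 1.2008009890643054 68.80082870851962
disc [[0.58426894 0.18733333 0.098     ]] post [[0.49404462 0.03809799 0.15      ]]
pivot disc [[0.56927511 0.02907875 0.1       ]]
screw [0.58464898 0.18912917]
piv [0.56875782 0.02992028]
post [0.49412865 0.03736926]
-20.0 [0.5122 0.0854] tooly ang -115.7
-10.0 [0.5035 0.0748] tooly ang -105.7
0.0 [0.4967 0.0627] tooly ang -95.7
10.0 [0.4921 0.0497] tooly ang -85.7
20.0 [0.4898 0.0361] tooly ang -75.7
30.0 [0.4899 0.0223] tooly ang -65.7
40.0 [0.4924 0.0087] tooly ang -55.7
50.0 [ 0.4973 -0.0042] tooly ang -45.7
60.0 [ 0.5043 -0.0161] tooly ang -35.7
68.8 [ 0.512  -0.0254] tooly ang -27.0
```

Request:
step_arm:
  moves:
    - [-1,-10,-7,45,0]
    - [-1,-16,-7,90,0]
    - [-1,-16,-7,135,0]
    - [-1,-16,-7,175,0]
    - [-1,-16,-7,188,0]

```text
t: 2.55
tcp_pos: [0.4941, 0.0735, 0.1381]
tcp_rot: [[0.995, -0.096, -0.008], [-0.096, -0.995, -0.001], [-0.008, 0.002, -1.0]]
wrist_force: [-1.0, -0.2, -0.3]
opening: 0.007
```

```bash
python3 - <<'E'
from cell import env
import cv2,pickle
c=env.get_calibration('wrist');im=env.grab_frame('wrist')
s=env.sense();print(s['t'],s['tcp_pos'],s['wrist_force'])
cv2.imwrite('pics/w2.png',im[:,:,::-1])
im=env.grab_frame('side');cv2.imwrite('pics/s2.png',cv2.resize(im[150:300,200:350,::-1],None,fx=4,fy=4))
E
```

```text
2.6 [0.49435071 0.07372802 0.13809625] [-0.74194936 -0.73564529 -1.34193537]
```

View pics/w2.png

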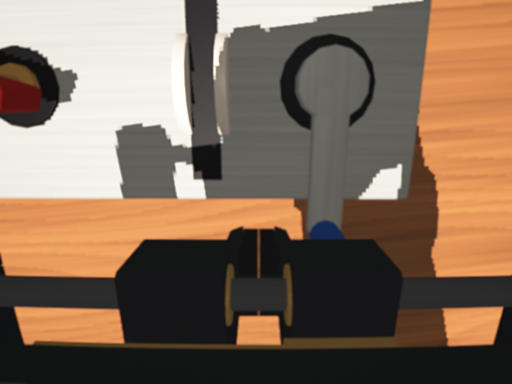

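View pics/s2.png

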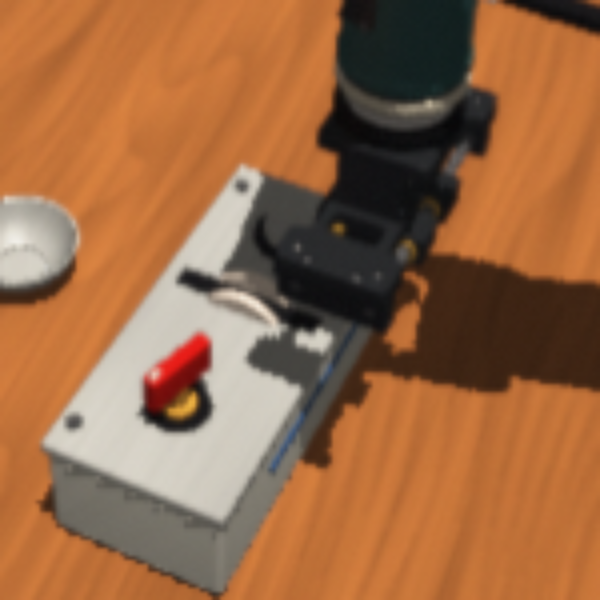

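```bash
cat > arc.py <<'E'
from cell import env
from h import *
import sys
s=env.sense(); T=s['tcp_rot']; P=s['tcp_pos']
yaw=np.radians(-5.7);R=np.array([[np.cos(yaw),-np.sin(yaw)],[np.sin(yaw),np.cos(yaw)]])
p=np.array([.5688,.0299])
cur=np.degrees(np.arctan2(T[1,1],T[0,1]))
for deg in map(float,sys.argv[2:]):
    th=np.radians(deg);u=R@np.array([-np.cos(th),-np.sin(th)]);t=np.array([-u[1],u[0]])
    q=p+.075*u-float(sys.argv[1])*t; d=np.r_[q-P[:2],.143-P[2]]@T
    print(deg,(d*1000).round(1),'turn',round(-(np.degrees(np.arctan2(t[1],t[0]))-cur),1))
E
python3 arc.py .0255 0 8 16 24 32
```

```text
0.0 [ 1.8 11.3 -2.3] turn 0.2
8.0 [-1.1 21.9 -2.3] turn -7.8
16.0 [-2.4 32.9 -2.3] turn -15.8
24.0 [-2.2 44.  -2.3] turn -23.8
32.0 [-0.5 54.9 -2.3] turn -31.8
```

Request:
step_arm:
  moves:
    - [-1,2,11,-2,0]
    - [-1,-1,22,-2,-8]
    - [-1,-2,33,-2,-16]
    - [-1,-2,44,-2,-24]
    - [-1,-1,55,-2,-32]

```text
t: 3.15
tcp_pos: [0.494, 0.0201, 0.1484]
tcp_rot: [[0.891, 0.453, 0.007], [0.453, -0.891, 0.001], [0.006, 0.002, -1.0]]
wrist_force: [0.4, 2.6, 0.5]
opening: 0.002
```

```bash
python3 arc.py .0255 40 48 56 64 68.75 73; python3 - <<'E'
from cell import env
import cv2
im=env.grab_frame('wrist')
s=env.sense();print(s['t'],s['tcp_pos'],s['wrist_force'])
cv2.imwrite('pics/w3.png',im[:,:,::-1])
E
```

```text
40.0 [-6.5  9.4  5.4] turn -7.3
48.0 [-8.  20.4  5.4] turn -15.3
56.0 [-7.8 31.5  5.4] turn -23.3
64.0 [-6.2 42.4  5.4] turn -31.3
68.75 [-4.5 48.7  5.5] turn -36.1
73.0 [-2.6 54.3  5.5] turn -40.3
3.2 [0.49396831 0.01880763 0.14833883] [-0.14836724  2.22361164 -0.10100597]
```

View pics/w3.png

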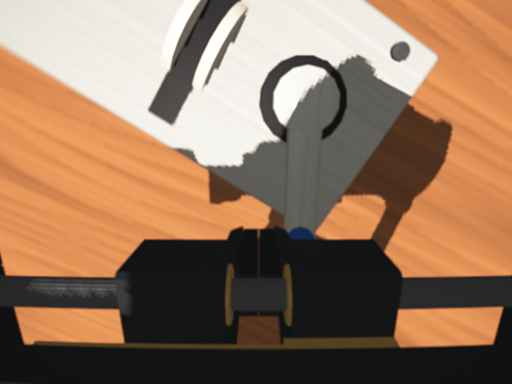

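Request:
step_arm:
  moves:
    - [-1,-6,9,4,-7]
    - [-1,-8,20,4,-15]
    - [-1,-8,31,4,-23]
    - [-1,-6,42,4,-31]
    - [-1,-5,48,4,-36]

```text
t: 3.7
tcp_pos: [0.5101, -0.0251, 0.1434]
tcp_rot: [[0.458, 0.889, 0.003], [0.889, -0.458, 0.0], [0.002, 0.003, -1.0]]
wrist_force: [-1.2, 2.9, 0.9]
opening: 0.002
```

```bash
python3 arc.py .0255 68.75 72 76 80 84; python3 - <<'E'
from cell import env
import cv2,pickle
c=env.get_calibration('wrist');im=env.grab_frame('wrist')
pickle.dump((c,im),open('w4.pkl','wb'))
s=env.sense();print(s['t'],s['tcp_pos'],s['wrist_force'])
cv2.imwrite('pics/w4.png',im[:,:,::-1])
E
```

```text
68.75 [0.7 1.9 0.4] turn -0.3
72.0 [-0.6  6.2  0.4] turn -3.6
76.0 [-1.9 11.6  0.4] turn -7.6
80.0 [-2.8 17.1  0.4] turn -11.6
84.0 [-3.3 22.6  0.4] turn -15.6
3.75 [ 0.51051245 -0.02553538  0.14340372] [-1.26353652  0.99902052  0.32352182]
```

View pics/w4.png

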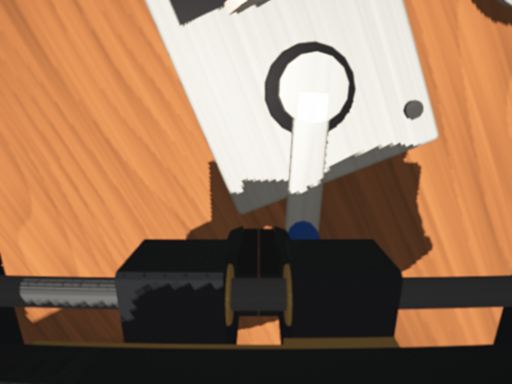

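Request:
step_arm:
  moves:
    - [-1,0,3,0,-1]
    - [-1,-1,6,0,-3]

```text
t: 3.95
tcp_pos: [0.5134, -0.0279, 0.1423]
tcp_rot: [[0.414, 0.91, 0.0], [0.91, -0.414, 0.0], [0.0, -0.0, -1.0]]
wrist_force: [-8.8, 6.0, 8.6]
opening: 0.007
```

Request:
step_arm:
  moves:
    - [-1,0,3,0,-2]
    - [-1,0,3,0,-2]

```text
t: 4.15
tcp_pos: [0.5133, -0.0284, 0.1419]
tcp_rot: [[0.382, 0.924, -0.007], [0.924, -0.382, 0.002], [-0.001, -0.007, -1.0]]
wrist_force: [-13.6, 3.4, 12.6]
opening: 0.004
```

```bash
python3 - <<'E'
from cell import env
import pickle
from h import *
c=env.get_calibration('wrist');im=env.grab_frame('wrist')
s=env.sense();print(s['t'],s['tcp_pos'],s['wrist_force'],s['torque'])
cv2.imwrite('pics/w5.png',im[:,:,::-1])
c0,_=pickle.load(open('w4.pkl','rb'))
a=onz(c0,[[305,205],[308,150]],.113);d=a[0]-a[1];print(a,np.degrees(np.arctan2(d[1],d[0]))%360-180+5.7)
a=onz(c0,[[303,228]],.150);d=a[0,:2]-[.5688,.0299];print(a,np.linalg.norm(d),np.degrees(np.arctan2(d[1],d[0]))%360-180+5.7)
E
```

```text
4.2 [ 0.51333399 -0.02840876  0.1419982 ] [-13.99999605   3.26462158  12.45176797] [0.53939804 1.63651438 0.02799153]
[[ 0.53988714 -0.02112207  0.113     ]
 [ 0.55352543  0.00447147  0.113     ]] 67.64774703978064
[[ 0.53501102 -0.01658411  0.15      ]] 0.05746710261519834 59.6868499505493
```

View pics/w5.png

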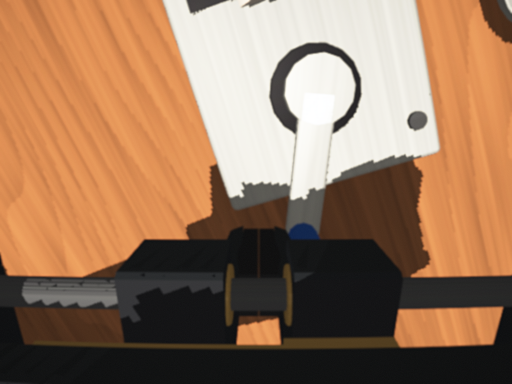

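Request:
step_arm:
  moves:
    - [-1,0,0,-50,0]
    - [-1,0,0,-100,0]
    - [-1,0,-40,-120,0]
    - [-1,0,-80,-130,0]

```text
t: 4.6
tcp_pos: [0.4441, 0.001, 0.2758]
tcp_rot: [[0.384, 0.923, 0.009], [0.923, -0.384, -0.001], [0.003, 0.008, -1.0]]
wrist_force: [0.2, 0.9, 0.7]
opening: 0.005
```

```bash
python3 - <<'E'
from cell import env
import pickle
from h import *
s=env.sense();print(s['t'],s['tcp_pos'],s['tcp_rot'],s['joint_pos'],s['wrist_force'])
im=env.grab_frame('side');cv2.imwrite('pics/s5.png',cv2.resize(im[150:300,200:350,::-1],None,fx=4,fy=4))
E
```

```text
4.6 [0.44414715 0.00098108 0.27576279] [[ 3.83696337e-01  9.23418651e-01  8.66693779e-03]
 [ 9.23455864e-01 -3.83703689e-01 -8.64154787e-04]
 [ 2.52755936e-03  8.33510755e-03 -9.99962068e-01]] [-5.35967671e-02 -2.01791486e-01  2.05547316e+00 -4.16183927e-04
  1.27921010e+00  3.40328692e-01] [0.19309728 0.88011131 0.70119825]
```

View pics/s5.png

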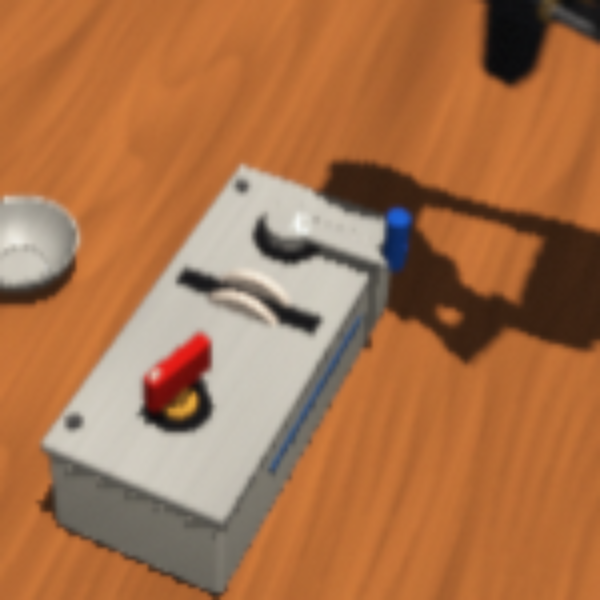

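Request:
step_arm:
  moves:
    - [0,48,12,0,0]
    - [0,96,24,0,-1]
    - [0,144,36,0,-1]
    - [0,192,48,0,-1]
    - [0,227,58,0,-1]

```text
t: 5.15
tcp_pos: [0.584, 0.1917, 0.2718]
tcp_rot: [[0.365, 0.931, 0.003], [0.931, -0.365, 0.001], [0.002, 0.003, -1.0]]
wrist_force: [0.3, -0.1, 0.2]
opening: 0.432
```

Request:
step_arm:
  moves:
    - [0,0,0,50,0]
    - [0,0,0,70,0]
    - [0,0,0,70,0]

```text
t: 5.45
tcp_pos: [0.58, 0.1888, 0.1969]
tcp_rot: [[0.365, 0.931, -0.006], [0.931, -0.365, -0.002], [-0.004, -0.005, -1.0]]
wrist_force: [-0.5, -0.5, 0.2]
opening: 0.5
```

```bash
python3 - <<'E'
from cell import env
from h import *
s=env.sense();print(s['t'],s['tcp_pos'],s['tcp_rot'].round(3).tolist(),s['wrist_force'],s['opening'])
T=s['tcp_rot'];d=(np.array([.5847,.189,.132])-s['tcp_pos'])@T;print(d*1000,np.degrees(np.arctan2(T[1,0],T[0,0])))
im=env.grab_frame('wrist');cv2.imwrite('pics/w6.png',im[:,:,::-1])
im=env.grab_frame('side');cv2.imwrite('pics/s6.png',cv2.resize(im[150:300,200:350,::-1],None,fx=4,fy=4))
b=np.argwhere(masks(im)['blue'][190:225,285:310])[:,::-1]+[285,190];print(b.min(0),b.max(0),b.mean(0))
E
```

```text
5.45 [0.57999373 0.18881895 0.19688945] [[0.365, 0.931, -0.006], [0.931, -0.365, -0.002], [-0.004, -0.005, -1.0]] [-0.49371312 -0.52223669  0.1726216 ] 0.500020318283867
[ 2.16990236  4.6411944  64.8581008 ] 68.59045418896858
[296 203] [301 216] [298.26415094 209.64150943]
```

View pics/w6.png

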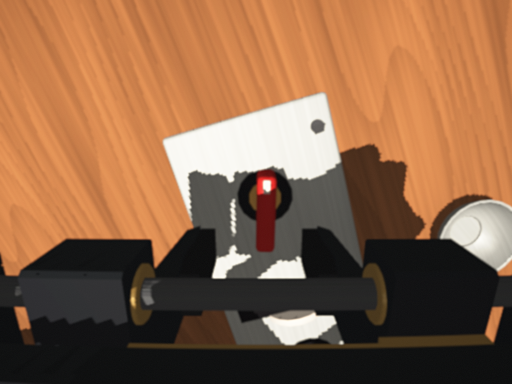

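View pics/s6.png

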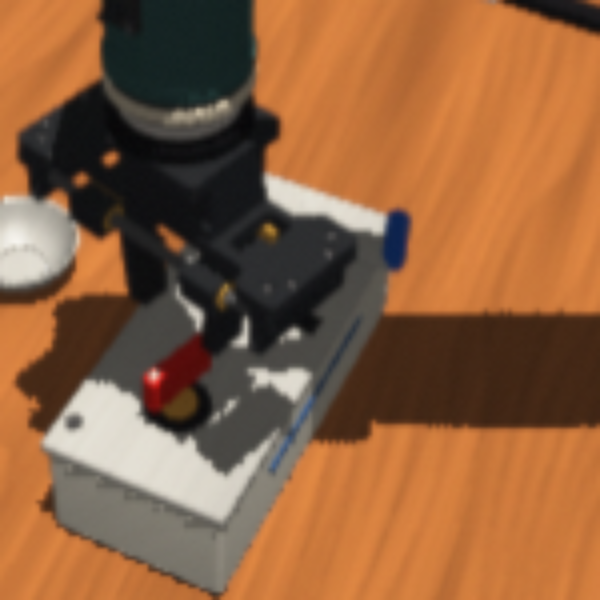

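Request:
step_arm:
  moves:
    - [0,2,4,35,0]
    - [0,2,4,60,0]
    - [0,2,4,65,0]
    - [0,2,4,65,0]

```text
t: 5.95
tcp_pos: [0.5871, 0.1894, 0.137]
tcp_rot: [[0.365, 0.931, 0.001], [0.931, -0.365, 0.0], [0.001, 0.001, -1.0]]
wrist_force: [0.6, -0.0, 0.7]
opening: 0.503
```

```bash
cat > st.py <<'E'
from cell import env
from h import *
s=env.sense();T=s['tcp_rot'];print(s['t'],s['tcp_pos'],T.round(3).tolist(),s['wrist_force'].round(1),'tq',s['torque'].round(3),s['opening'])
d=(np.array([.5847,.189,.132])-s['tcp_pos'])@T;print(d*1000,'yaw',np.degrees(np.arctan2(T[1,0],T[0,0])))
E
python3 st.py
```

```text
5.95 [0.58705778 0.18941899 0.13696339] [[0.365, 0.931, 0.001], [0.931, -0.365, 0.0], [0.001, 0.001, -1.0]] [ 0.6 -0.   0.7] tq [ 0.001 -0.084 -0.015] 0.5028052899383455
[-1.25383588 -2.04778537  4.960286  ] yaw 68.60670188900941
```

Request:
step_arm:
  moves:
    - [0,-1,-2,4,0]
    - [-1,-1,-2,4,0]
    - [-1,-1,-2,4,0]
    - [-1,-1,-2,4,0]
    - [-1,-1,-2,4,0]
  grip_force: 25

```text
t: 6.45
tcp_pos: [0.5845, 0.1894, 0.1322]
tcp_rot: [[0.364, 0.931, 0.001], [0.931, -0.364, 0.0], [0.0, 0.001, -1.0]]
wrist_force: [-0.0, -0.6, -0.4]
opening: 0.164
```

```bash
python3 st.py;python3 - <<'E'
from cell import env
from h import *
im=env.grab_frame('wrist');cv2.imwrite('pics/w7.png',im[:,:,::-1])
E
```

```text
6.45 [0.58445958 0.18940927 0.13223566] [[0.364, 0.931, 0.001], [0.931, -0.364, 0.0], [0.0, 0.001, -1.0]] [-0.  -0.6 -0.4] tq [-0.046 -0.073  0.031] 0.16397894295669002
[-0.29380097  0.37274383  0.23576941] yaw 68.65426694365233
```

View pics/w7.png

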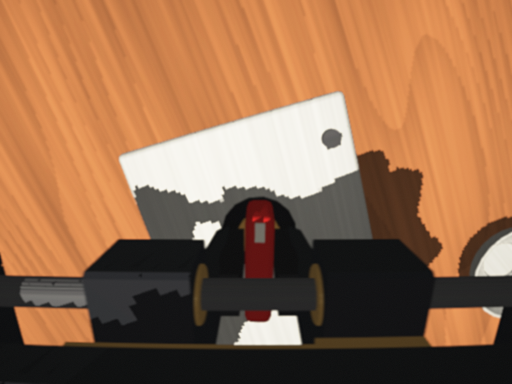

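Request:
step_arm:
  moves:
    - [-1,0,0,0,0]
    - [-1,0,0,0,0]
    - [-1,0,0,0,0]
  grip_force: 30

```text
t: 6.8
tcp_pos: [0.5846, 0.1893, 0.1322]
tcp_rot: [[0.364, 0.931, 0.001], [0.931, -0.364, 0.0], [0.0, 0.001, -1.0]]
wrist_force: [0.4, -0.7, 2.6]
opening: 0.134
```

```bash
python3 st.py
```

```text
6.8 [0.58461811 0.1893404  0.13215557] [[0.364, 0.931, 0.001], [0.931, -0.364, 0.0], [0.0, 0.001, -1.0]] [ 0.4 -0.7  2.6] tq [-0.19  -0.127  0.043] 0.13387825663971073
[-0.28731105  0.20004578  0.1556092 ] yaw 68.65645320509417
```

Request:
step_arm:
  moves:
    - [-1,0,0,0,7]
    - [-1,0,0,0,14]
    - [-1,0,0,0,21]
    - [-1,0,0,0,28]
    - [-1,0,0,0,35]

```text
t: 7.3
tcp_pos: [0.5841, 0.1898, 0.1321]
tcp_rot: [[0.835, 0.55, -0.0], [0.55, -0.835, 0.001], [0.0, -0.001, -1.0]]
wrist_force: [-1.7, 1.2, 3.8]
opening: 0.131
```

```bash
python3 st.py
```

```text
7.3 [0.58406242 0.18978833 0.13213859] [[0.835, 0.55, -0.0], [0.55, -0.835, 0.001], [0.0, -0.001, -1.0]] [-1.7  1.2  3.8] tq [0.16  0.217 0.02 ] 0.13114368533234042
[0.09881794 1.00916267 0.13788322] yaw 33.37036222947698
```

Request:
step_arm:
  moves:
    - [-1,0,0,0,7]
    - [-1,0,0,0,14]
    - [-1,0,0,0,21]
    - [-1,0,0,0,27]
    - [-1,0,0,0,32]

```text
t: 7.8
tcp_pos: [0.5838, 0.1904, 0.1321]
tcp_rot: [[1.0, 0.025, -0.001], [0.025, -1.0, 0.002], [-0.001, -0.002, -1.0]]
wrist_force: [-1.9, 4.1, 3.3]
opening: 0.131
```

```bash
python3 st.py
```

```text
7.8 [0.58384603 0.19040525 0.13210783] [[1.0, 0.025, -0.001], [0.025, -1.0, 0.002], [-0.001, -0.002, -1.0]] [-1.9  4.1  3.3] tq [0.463 0.258 0.12 ] 0.13114516629375064
[0.81882026 1.42622969 0.1049858 ] yaw 1.4247668668758056
```

Request:
step_arm:
  moves:
    - [-1,0,0,0,2]
    - [-1,0,0,0,4]

```text
t: 8.0
tcp_pos: [0.5839, 0.1905, 0.1321]
tcp_rot: [[0.999, -0.042, -0.001], [-0.042, -0.999, 0.002], [-0.001, -0.002, -1.0]]
wrist_force: [-2.5, 2.8, 4.0]
opening: 0.128
```

```bash
python3 st.py
```

```text
8.0 [0.58385466 0.19045541 0.13212406] [[0.999, -0.042, -0.001], [-0.042, -0.999, 0.002], [-0.001, -0.002, -1.0]] [-2.5  2.8  4. ] tq [0.451 0.201 0.068] 0.1276763387951134
[0.90650179 1.41838737 0.12098642] yaw -2.4357258205411623
```

Request:
step_arm:
  moves:
    - [-1,0,0,0,1]
    - [-1,0,0,0,2]

```text
t: 8.2
tcp_pos: [0.5839, 0.1905, 0.1321]
tcp_rot: [[0.997, -0.076, -0.0], [-0.076, -0.997, 0.002], [-0.001, -0.002, -1.0]]
wrist_force: [-1.5, 5.0, 4.9]
opening: 0.132
```

```bash
python3 st.py
```

```text
8.2 [0.58386872 0.19048935 0.13211529] [[0.997, -0.076, -0.0], [-0.076, -0.997, 0.002], [-0.001, -0.002, -1.0]] [-1.5  5.   4.9] tq [0.752 0.39  0.084] 0.13217987813366142
[0.94277653 1.42164954 0.1121988 ] yaw -4.38426498843465
```

Request:
step_arm:
  moves:
    - [-1,0,0,0,1]
    - [-1,0,0,0,2]

```text
t: 8.4
tcp_pos: [0.5839, 0.1905, 0.1322]
tcp_rot: [[0.994, -0.111, -0.0], [-0.111, -0.994, 0.002], [-0.001, -0.002, -1.0]]
wrist_force: [-2.4, 5.9, 5.6]
opening: 0.133
```

```bash
python3 st.py
```

```text
8.4 [0.583892   0.19050153 0.13216211] [[0.994, -0.111, -0.0], [-0.111, -0.994, 0.002], [-0.001, -0.002, -1.0]] [-2.4  5.9  5.6] tq [0.748 0.444 0.364] 0.1327843710187779
[0.9694571  1.40305794 0.15912687] yaw -6.360245887219121
```

Request:
step_arm:
  moves:
    - [-1,0,0,0,1]
    - [-1,0,0,0,1]

```text
t: 8.6
tcp_pos: [0.5839, 0.1905, 0.1321]
tcp_rot: [[0.992, -0.127, -0.0], [-0.127, -0.992, 0.002], [-0.001, -0.001, -1.0]]
wrist_force: [-3.3, 4.2, 4.1]
opening: 0.136
```

```bash
python3 st.py;python3 - <<'E'
from cell import env
from h import *
im=env.grab_frame('wrist');cv2.imwrite('pics/w8.png',im[:,:,::-1])
E
```

```text
8.6 [0.58386996 0.19052365 0.13214323] [[0.992, -0.127, -0.0], [-0.127, -0.992, 0.002], [-0.001, -0.001, -1.0]] [-3.3  4.2  4.1] tq [0.789 0.429 0.583] 0.1357925140814002
[1.01657441 1.4063407  0.14063261] yaw -7.283166630313911
```

View pics/w8.png

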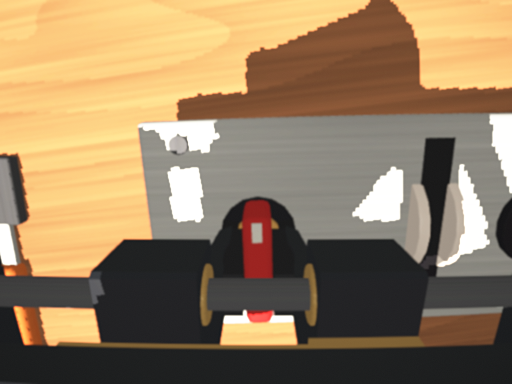

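Request:
step_arm:
  moves:
    - [-1,0,0,0,-7]
    - [-1,0,0,0,-14]
    - [-1,0,0,0,-21]
    - [-1,0,0,0,-28]
    - [-1,0,0,0,-35]

```text
t: 9.15
tcp_pos: [0.584, 0.1899, 0.1321]
tcp_rot: [[0.884, 0.468, -0.0], [0.468, -0.884, 0.001], [0.0, -0.001, -1.0]]
wrist_force: [-1.8, 2.5, 3.7]
opening: 0.134
```

Request:
step_arm:
  moves:
    - [-1,0,0,0,-7]
    - [-1,0,0,0,-14]
    - [-1,0,0,0,-21]
    - [-1,0,0,0,-28]
    - [-1,0,0,0,-35]

```text
t: 9.65
tcp_pos: [0.5845, 0.1894, 0.1321]
tcp_rot: [[0.455, 0.89, 0.001], [0.89, -0.455, 0.0], [0.001, 0.001, -1.0]]
wrist_force: [-0.5, 1.4, 3.8]
opening: 0.133
```

Request:
step_arm:
  moves:
    - [-1,0,0,0,-7]
    - [-1,0,0,0,-14]
    - [-1,0,0,0,-19]
    - [-1,0,0,0,-21]
    - [-1,0,0,0,-21]

```text
t: 10.15
tcp_pos: [0.5849, 0.1893, 0.1321]
tcp_rot: [[0.11, 0.994, 0.002], [0.994, -0.11, 0.0], [0.0, 0.002, -1.0]]
wrist_force: [0.7, 0.5, 2.9]
opening: 0.131
```

```bash
python3 st.py
```

```text
10.15 [0.58490592 0.1892832  0.13214103] [[0.11, 0.994, 0.002], [0.994, -0.11, 0.0], [0.0, 0.002, -1.0]] [0.7 0.5 2.9] tq [ 0.123 -0.199  0.061] 0.13121191184899603
[-0.30423661 -0.17362087  0.14068832] yaw 83.6618005636634
```

Request:
step_arm:
  moves:
    - [-1,0,0,0,-1]
    - [-1,0,0,0,-1]
    - [-1,0,0,0,-1]

```text
t: 10.45
tcp_pos: [0.5849, 0.1893, 0.1321]
tcp_rot: [[0.093, 0.996, 0.002], [0.996, -0.093, 0.0], [0.0, 0.002, -1.0]]
wrist_force: [2.6, 0.6, 3.9]
opening: 0.129
```

```bash
python3 st.py;python3 - <<'E'
from cell import env
from h import *
im=env.grab_frame('wrist');cv2.imwrite('pics/w9.png',im[:,:,::-1])
c=env.get_calibration('wrist')
r=masks(im)['red'];P=np.argwhere(r[190:325,230:290])[:,::-1]+[230,190]
ys=np.unique(P[:,1]);L=[]
for y in ys:
    xs=P[P[:,1]==y,0]
    if len(xs)>12: L.append((xs.mean(),y,len(xs)))
L=np.array(L);print(L[::6].round(1))
im2=env.grab_frame('side');cv2.imwrite('pics/s9.png',cv2.resize(im2[150:300,200:350,::-1],None,fx=4,fy=4))
b=np.argwhere(masks(im2)['blue'][190:225,285:310])[:,::-1]+[285,190];print(b.min(0),b.max(0),len(b))
im3=env.grab_frame('top');cv2.imwrite('pics/t9.png',im3[:,:,::-1])
E
```

```text
10.45 [0.58490481 0.18928423 0.1321487 ] [[0.093, 0.996, 0.002], [0.996, -0.093, 0.0], [0.0, 0.002, -1.0]] [2.6 0.6 3.9] tq [-0.026 -0.442 -0.032] 0.12879739217387853
[-0.30214971 -0.17759205  0.14835988] yaw 84.63883189494724
[[257.5 202.   16. ]
 [257.  208.   19. ]
 [259.5 214.   18. ]
 [262.  220.   21. ]
 [261.4 230.   13. ]
 [258.  249.   19. ]
 [259.  255.   19. ]
 [259.  261.   19. ]
 [258.  267.   19. ]
 [258.5 273.   18. ]
 [258.  315.   15. ]]
[296 203] [301 216] 51
```

View pics/w9.png

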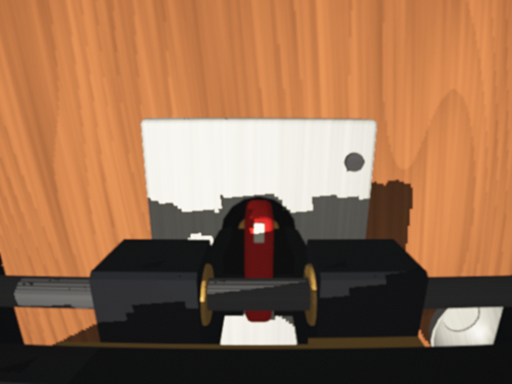

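View pics/s9.png

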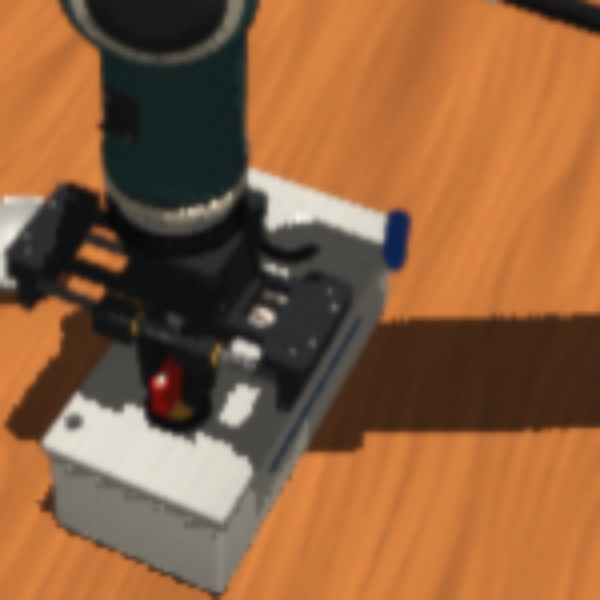

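View pics/t9.png

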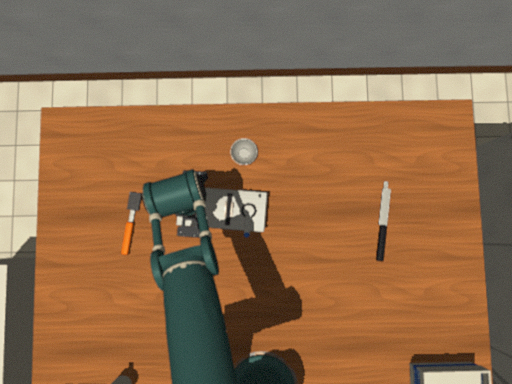

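```bash
python3 -c "
from cell import env
print(env.finish_job())"
```

```text
the job is handed in; nothing more can be done
None
```

The job is handed in at about 10.6 s of the 64 s: the lever went to its stop and sprang home, then the screw was seated and backed off a quarter turn. The gripper still holds the thumbscrew at that setting.

- **Lever:** I pushed the post with shut fingers until the tool stopped moving and the sideways push rose to about 14 N, which I took as the stop. I then lifted straight off. About 0.4 s later it looked home in the side view, and in two later side views the post covered exactly the same pixel range as at the start.
- **Thumbscrew:** I turned it clockwise until the moment about the screw's axis rose from about 0.08 to 0.58 N m, which marks the seat. I then backed it off to a measured tool yaw of 84.6°.
- **How exact the quarter turn is:** The honer's yaw gives a target of 84.3°, and the point where the moment began to rise gives about 85.4°, so the two checks disagree by about 1° and the setting lies between them. In the last wrist picture the bar stands square to the honer's end edge.
- **Other things:** The knife, scaler and dish looked unmoved in the last top view. I judged that by eye and did not measure it.
- **Oddity:** While pressing at the stop, the wrist also read about 12 N upward. I did not find out why; it was back to under 1 N after the lift.

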